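# Snap the caps on the findings jars and pack them away in the lidded tub

## Robot

A 7-joint arm with a two-finger parallel gripper is mounted at the origin on the work surface. World frame = base frame: x ahead of the robot, y to its left, z up, the work surface at z = 0. Lengths are in m, angles in rad, forces in N, time in s.
With the tool pointing down it reaches from about 0.35 to 0.9 m from the base axis. Payload 8.1 kg.
Tool frame: the origin (TCP) lies at the centre of the arm's flange, where the gripper is bolted on; the fingertips stand 178 mm ahead of it and the grasp point (between the pads) lies 159 mm ahead of it; z points along the fingers, y is the line along which they close (so a half turn about z gives the same grasp; the last joint's range is limited). The gripper opens to 92 mm and grips with 3 to 60 N. Pads are 19 mm wide; open, the fingers measure 130 mm over their backs; the gripper's body (75 mm by 190 mm) begins 47 mm behind the grasp point.
Start: joints at [-1.383, 0.434, 0.025, 1.573, -0.012, 1.134, -0.075], TCP at [0.179, 0.599, 0.405] pointing down, gripper open.
Joint ranges: [-2.62, 2.62], [-0.44, 2.09], [-1.27, 1.32], [0.08, 2.57], [-1.32, 4.46], [0.12, 2], [-2.74, 2.74]. Speed limits (rad/s): [2.22, 2.22, 3.01, 3.01, 3.14, 3.14, 3.14].

## Interface

Orientations are given as a rotation vector (axis times angle).
In Python, from cell import arm gives the robot as it stands. The module is installed in compiled form; this text tells all that it offers.
- The arm moves only by the shell command python3 -m inch 'ROWS' [FORCE]. ROWS is text: rows parted by semicolons, each of 5 numbers parted by spaces: the shift along the tool's x, y, z in m, then the turn about the tool's z in rad, then the finger opening in m, from 0 to 0.0918. In form: x y z roll fingers; .... A call has 1 to 5 rows; each row is the pose to reach, as a shift and turn from the pose commanded when the call began, along the tool's axes at that moment; what a row does not reach only later rows make up. A row lasts 1/10 s, in which the tool goes at most 50 mm and 8.59 degrees, less where a joint would pass 70% of its speed; a pose out of reach is approached as far as the arm can. A call with a gripper value outside its range is refused whole. The fingers move at their own pace and stop on an object; FORCE is the grip in N (left out, the last holds). Time passes only in rows, so rows that repeat a pose let the fingers close. It gives the time, the measured TCP pose, the force, the opening and the grip force at its end, in the units of the state.
- arm.observe(): the state, without advancing time (a new reading comes with each control period).
- arm.get_image(name): name is "scene" or "side" or "wrist"; returns the picture (384x512x3 uint8, red, green, blue); there is no depth.
- arm.get_calibration(name): a dict with "intrinsics" (3x3 intrinsics, pixels), "pose" (4x4, takes a point from camera to world coordinates). Camera axes: x right, y up, looking along -z (the intrinsics and any distortion apply to the point x, -y, -z); pixel columns grow to the right and rows downward; lengths in m; the calibration is good to about 2 mm. The wrist camera is an equidistant fisheye: a pixel r from the principal point sees the ray r / f radians off the axis. A picture is of the moment at which its call begins: read the wrist's pose just before it. get_calibration takes no time and is no camera call; for the wrist camera it gives the pose at the moment of the call.
- arm.sign_off(): hands the job in; it is judged then, once.
Trained networks look in the newest picture that a camera, given by its name, has taken for a name from the list of things; names that differ only in an ending like _2 or _b are one class to them, and where a whole thing is asked for, a point or a joint stands for the part that bears it (a point fixed in the world has none). Each returns a list of dicts, best first, with "conf" (0 to 1); they miss things now and then, are a little off and sometimes report something else, mostly with a low value. They report only what shows in the picture. A call takes as long as a camera call.
- arm.look_for(camera, query): "point" ([row, column] in pixels, amid what is visible of it).
- arm.silhouettes(camera, query): "region" (384x512 bool, what is visible of it) and "point" ([row, column] in pixels, amid what is visible of it).
- arm.place_of(camera, query): "point" ([row, column] in pixels: a listed point, or the origin of a listed thing).
The state is a dict: "clock": time; "joints": joint angles; "dq": joint speeds; "joint_efforts": joint torques, N m; "position": TCP position; "ee_rot": TCP orientation; "force": force on the tool from outside, world axes, zero at the start; "ft_torque": the same for the moment, N m; "width": opening from 0.0 (shut) to 1.0 (fully open); "gripper_force": force on a finger pad.
Only numpy, scipy, OpenCV 4.12 (cv2) and the standard library are available. Lean on these libraries where they do the work, as an engineer would, in place of code of your own. Each camera call takes 0.05 s, during which the arm holds its last target. There are 200 camera calls.

## Task

Clear the findings jars off the jeweller's bench: press the cap of every jar fully home before that jar is packed, and stand all the jars upright in the grey tub. Lastly put the white lid on the tub and press it down until it clicks home, level all round. Leave the ring box, the pliers and the bottle where they are.

Things in the scene. Friction and masses are not known exactly. Their poses are not given: they have to be found in the camera images.
- tub: open grey storage tub fixed to the bench. Inside 140 mm (its x) by 170 mm (its y) by 40 mm deep; walls and floor 4 mm thick, so outside 148 x 178 mm, the rim 44 mm above the bench (capped jars stand 5 mm above it, under the raised lid). Origin at the centre of its underside, z up.
- catch_a (a point): catch at the middle of the tub's -y wall; point at the centre of its roller, 37 mm above the bench, 11 mm outside the wall. A black post, 50 mm long along x, 8 mm thick, stands 12 mm outside the wall, up to 43 mm above the bench; its sprung steel roller is pushed aside by the lid's bead and clicks back over it when the lid is home.
- catch_b (a point): the like catch at the middle of the tub's +y wall
- lid: loose white lid for the tub, about 160 g, right way up on the bench. Outside 160 mm (its x) by 191 mm (its y); a skirt 14 mm deep goes outside the tub's walls with 2 mm play each side, an outward bead at the skirt's foot on the two short sides; flat top 28 mm up. Origin at the centre, at the foot of the skirt, z up. Fits either way round. Fully home, its origin is 30 mm above the tub's.
- lid_grip (a point): centre of the top of the lid's grey grip bar, 54 mm above the lid's origin. The bar is 48 mm along the lid's x, 24 mm wide along y, 26 mm high. Set down on the tub, the lid stops on the catch rollers about 11 mm too high; 8 to 18 N straight down on the bar snaps it home (if one short side stays up, press nearer that side).
- jar1: a small clear jar of metal findings with a black snap cap that cannot come off altogether; loose, normally standing upright. Round body 34 mm in diameter and 33 mm high, about 70 g with its cap; origin at the centre of its underside, z up towards the cap. Grip it by the body, below the cap. Jar 1; may be absent.
- cap1 (a joint): how far cap 1 stands above its home position on jar 1, in m: 0 is fully home, 0.010 fully raised. The cap (black, 30 mm in diameter, 12 mm high) stays wherever it is left and needs about 5 N along the jar's axis to move, then stops hard at home.
- cap1_top (a point): centre of the top face of cap 1: 45 mm above the jar's origin when home
- jar2: a small clear jar of metal findings with a black snap cap that cannot come off altogether; loose, normally standing upright. Round body 34 mm in diameter and 33 mm high, about 70 g with its cap; origin at the centre of its underside, z up towards the cap. Grip it by the body, below the cap. Jar 2; may be absent.
- cap2 (a joint): how far cap 2 stands above its home position on jar 2, in m: 0 is fully home, 0.010 fully raised. The cap (black, 30 mm in diameter, 12 mm high) stays wherever it is left and needs about 5 N along the jar's axis to move, then stops hard at home.
- cap2_top (a point): centre of the top face of cap 2: 45 mm above the jar's origin when home
- jar3: a small clear jar of metal findings with a black snap cap that cannot come off altogether; loose, normally standing upright. Round body 34 mm in diameter and 33 mm high, about 70 g with its cap; origin at the centre of its underside, z up towards the cap. Grip it by the body, below the cap. Jar 3; may be absent.
- cap3 (a joint): how far cap 3 stands above its home position on jar 3, in m: 0 is fully home, 0.010 fully raised. The cap (black, 30 mm in diameter, 12 mm high) stays wherever it is left and needs about 5 N along the jar's axis to move, then stops hard at home.
- cap3_top (a point): centre of the top face of cap 3: 45 mm above the jar's origin when home
- jar4: a small clear jar of metal findings with a black snap cap that cannot come off altogether; loose, normally standing upright. Round body 34 mm in diameter and 33 mm high, about 70 g with its cap; origin at the centre of its underside, z up towards the cap. Grip it by the body, below the cap. Jar 4; may be absent.
- cap4 (a joint): how far cap 4 stands above its home position on jar 4, in m: 0 is fully home, 0.010 fully raised. The cap (black, 30 mm in diameter, 12 mm high) stays wherever it is left and needs about 5 N along the jar's axis to move, then stops hard at home.
- cap4_top (a point): centre of the top face of cap 4: 45 mm above the jar's origin when home
- jar5: a small clear jar of metal findings with a black snap cap that cannot come off altogether; loose, normally standing upright. Round body 34 mm in diameter and 33 mm high, about 70 g with its cap; origin at the centre of its underside, z up towards the cap. Grip it by the body, below the cap. Jar 5; may be absent.
- cap5 (a joint): how far cap 5 stands above its home position on jar 5, in m: 0 is fully home, 0.010 fully raised. The cap (black, 30 mm in diameter, 12 mm high) stays wherever it is left and needs about 5 N along the jar's axis to move, then stops hard at home.
- cap5_top (a point): centre of the top face of cap 5: 45 mm above the jar's origin when home
- ring_box: bystander: small dark wooden ring box, 60 x 60 mm, with an upright lid 85 mm high; origin under its centre
- pliers: bystander: pliers lying on the bench, about 140 mm long; origin under the pivot
- bottle: bystander: glass bottle with a red cap, 44 mm in diameter, 110 mm high; origin under its centre

How it is judged:
On the way, in this order (a step that is already met when the one before it is completed fails the run):
1. the caps of all jars present are fully home (within 2 mm) (value of joint each of cap1, cap2, cap3, cap4, cap5 below 0.002 m), for 0.2 s.
2. all jars present stand upright in the tub, capped (all of step 1 and x of jar1 in the frame of tub between -0.07 and 0.07 m and y of jar1 in the frame of tub between -0.085 and 0.085 m and z of jar1 in the frame of tub between 0 and 0.008 m and angle between each of jar1, jar2, jar3, jar4, jar5's own z axis and vertical below 0.12 rad and x of jar2 in the frame of tub between -0.07 and 0.07 m and y of jar2 in the frame of tub between -0.085 and 0.085 m and z of jar2 in the frame of tub between 0 and 0.008 m and x of jar3 in the frame of tub between -0.07 and 0.07 m and y of jar3 in the frame of tub between -0.085 and 0.085 m and z of jar3 in the frame of tub between 0 and 0.008 m and x of jar4 in the frame of tub between -0.07 and 0.07 m and y of jar4 in the frame of tub between -0.085 and 0.085 m and z of jar4 in the frame of tub between 0 and 0.008 m and x of jar5 in the frame of tub between -0.07 and 0.07 m and y of jar5 in the frame of tub between -0.085 and 0.085 m and z of jar5 in the frame of tub between 0 and 0.008 m), for 0.2 s.
At the end, for the whole second after the job is handed in: Every jar present has its cap home within 2 mm and stands upright (within 0.12 rad) on the floor of the tub; the lid is snapped on: centred within 4 mm, its origin 27 to 32.5 mm above the tub's, level within 0.025 rad and square within 0.06 rad; all at rest (all of step 2 and linear speed of each of jar1, jar2, jar3, jar4, jar5, lid below 0.02 m/s and horizontal distance between lid and tub below 0.004 m and z of lid in the frame of tub between 0.027 and 0.0325 m and angle between the z axis of lid and the z axis of tub, either way round below 0.025 rad and angle between lid's own z axis and vertical below 0.1 rad and angle between the x axis of lid and the x axis of tub, either way round below 0.06 rad); the robot touches nothing.
It fails at once if a jar is put in the tub with its cap not home ((horizontal distance between jar1 and tub below 0.07 m and z of jar1 in the frame of tub below 0.04 m and value of joint cap1 above 0.003 m) or (horizontal distance between jar2 and tub below 0.07 m and z of jar2 in the frame of tub below 0.04 m and value of joint cap2 above 0.003 m) or (horizontal distance between jar3 and tub below 0.07 m and z of jar3 in the frame of tub below 0.04 m and value of joint cap3 above 0.003 m) or (horizontal distance between jar4 and tub below 0.07 m and z of jar4 in the frame of tub below 0.04 m and value of joint cap4 above 0.003 m) or (horizontal distance between jar5 and tub below 0.07 m and z of jar5 in the frame of tub below 0.04 m and value of joint cap5 above 0.003 m)).
It fails at once if the ring box, the pliers or the bottle is shifted by more than 3 cm (distance of any of ring_box, pliers, bottle from where it was at the start of the episode above 0.03 m).
Of jar1, jar2, jar3, jar4, jar5 only 3 to 5 are there at a start; the rules pass over those that are not, and their reading is None.
At some moment in a run one of lid, jar1, jar2, jar3, jar4, jar5 may be knocked a few centimetres aside while the robot is not near it.
It also fails if it takes over 210 s, if anything falls off the work surface, if the arm or the gripper's body presses on something with over 40 N, if the wrist force passes 120 N, or if a joint passes its speed limit or range.

## Working session

There is one attempt and no reset: what is moved stays moved. The work goes in short steps, Python scripts to look and compute and a shell command to move; the robot and the scene stay as the last step left them, time stands still between calls to the robot, and variables do not carry over. Pictures are saved under pics/ and viewed, at most 14 in all, crops included, and the job is handed in when it is done.

```bash
mkdir -p pics
cat > h.py <<'E'
import numpy as np,cv2
from cell import arm
from scipy.spatial.transform import Rotation as R
def ray(cam,pt,cal=None):
    c=cal or arm.get_calibration(cam);K=np.array(c["intrinsics"]);P=np.array(c["pose"])
    u=(pt[1]-K[0,2])/K[0,0];v=(pt[0]-K[1,2])/K[1,1]
    if cam=="wrist":
        r=np.hypot(u,v);s=np.sin(r)/r if r>1e-9 else 1.;d=np.array([u*s,-v*s,-np.cos(r)])
    else: d=np.array([u,-v,-1.])
    return P[:3,3],P[:3,:3]@d
def at(cam,pt,z,cal=None):
    o,d=ray(cam,pt,cal);return o+d*(z-o[2])/d[2]
def proj(cam,p,cal=None):
    c=cal or arm.get_calibration(cam);K=np.array(c["intrinsics"]);P=np.array(c["pose"])
    q=P[:3,:3].T@(np.array(p)-P[:3,3]);x,y,z=q[0],-q[1],-q[2]
    if cam=="wrist":
        t=np.arctan2(np.hypot(x,y),z);n=np.hypot(x,y)+1e-12;x,y=x/n*t,y/n*t
    else:x,y=x/z,y/z
    return K[1,2]+K[1,1]*y,K[0,2]+K[0,0]*x
def save(cam,n):
    im=arm.get_image(cam);cv2.imwrite("pics/"+n,im[:,:,::-1]);return im
def tool(p):
    "grasp-point target xyz -> shift in tool axes"
    s=arm.observe();r=R.from_rotvec(s["ee_rot"]);t=np.array(s["position"])
    return r.inv().apply(np.array(p)-(t+r.apply([0,0,.159])))
E
python3 - <<'E'
from h import *
np.set_printoptions(precision=4,suppress=True)
s=arm.observe();print(s["clock"],s["position"],R.from_rotvec(s["ee_rot"]).as_matrix(),s["width"],s["force"])
for c in("scene","side","wrist"):
    save(c,c+"0.png");k=arm.get_calibration(c);print(c,np.array(k["pose"])[:3])
for c in("scene","side"):
    for q,z in(("cap1_top",.05),("tub",0),("lid_grip",.054),("lid",0),("catch_a",.037),("ring_box",0),("pliers",0),("bottle",0)):
        for d in arm.place_of(c,q):
            if d["conf"]>.3: print(c,q,round(d["conf"],2),np.round(d["point"]),at(c,d["point"],z))
E
```

```text
0.0 [0.1792 0.5985 0.404 ] [[-0.958   0.2868 -0.0003]
 [ 0.2868  0.958  -0.0015]
 [-0.0001 -0.0015 -1.    ]] 1.0002379855066803 [-0.9815  0.7608 -0.5121]
scene [[ 0.4426 -0.551   0.7075  1.4467]
 [ 0.8964  0.2519 -0.3646 -0.4471]
 [ 0.0227  0.7956  0.6054  0.8366]]
side [[-0.9788  0.1333 -0.1553  0.4338]
 [-0.2046 -0.6122  0.7638  0.8118]
 [ 0.0068  0.7794  0.6265  0.7102]]
wrist [[ 0.287  -0.9137 -0.2878  0.1005]
 [ 0.9579  0.2731  0.0882  0.6217]
 [-0.002  -0.301   0.9536  0.3843]]
scene cap1_top 0.58 [175. 342.] [0.5659 0.3137 0.05  ]
scene tub 0.66 [217. 238.] [ 0.562  -0.0418  0.    ]
scene lid_grip 0.97 [207. 113.] [ 0.4336 -0.3644  0.054 ]
scene lid 0.85 [222. 115.] [ 0.434  -0.3694  0.    ]
scene catch_a 0.88 [219. 214.] [ 0.5803 -0.1241  0.037 ]
scene catch_a 0.59 [192. 270.] [0.5353 0.0767 0.037 ]
scene ring_box 0.8 [211. 378.] [0.7107 0.3541 0.    ]
scene pliers 0.48 [259. 272.] [ 0.7524 -0.0309  0.    ]
scene bottle 0.95 [281. 170.] [ 0.7097 -0.2929  0.    ]
scene bottle 0.53 [192. 338.] [0.5815 0.2979 0.    ]
side cap1_top 0.43 [273. 241.] [0.5754 0.3126 0.05  ]
side tub 0.81 [193. 273.] [ 0.5645 -0.0479  0.    ]
side lid_grip 0.87 [133. 321.] [ 0.441 -0.366  0.054]
side lid 0.79 [146. 318.] [ 0.4468 -0.3612  0.    ]
side catch_a 0.72 [205. 274.] [0.5444 0.0485 0.037 ]
side catch_a 0.58 [166. 269.] [ 0.5948 -0.1436  0.037 ]
side ring_box 0.79 [297. 187.] [0.6928 0.3694 0.    ]
side pliers 0.73 [189. 212.] [ 0.7605 -0.0296  0.    ]
side pliers 0.45 [148. 244.] [ 0.7169 -0.2865  0.    ]
side bottle 0.8 [146. 244.] [ 0.7216 -0.3072  0.    ]
```

View pics/scene0.png

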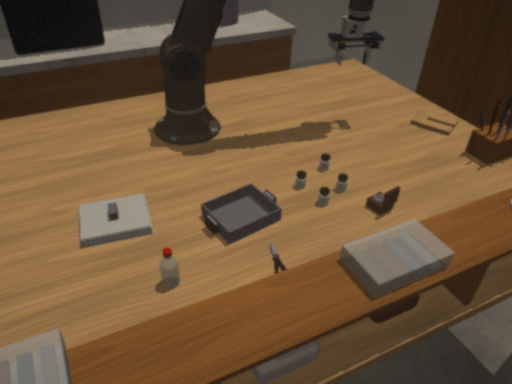

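View pics/side0.png

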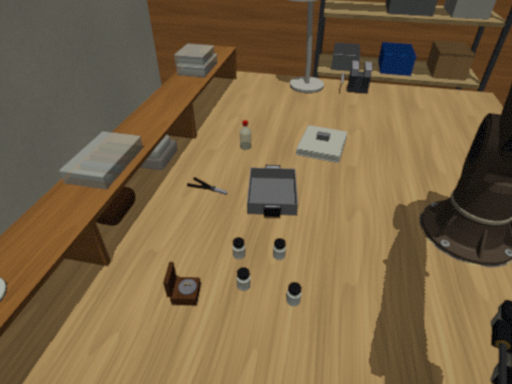

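Run:
```python
from h import *
for c in("scene","side"):
    for q in("jar1","cap1"):
        for d in arm.silhouettes(c,q):
            m=d["region"];r,cc=np.where(m)
            if len(r): print(c,q,round(d["conf"],2),np.round(d["point"]),r.min(),r.max(),cc.min(),cc.max(),len(r),at(c,d["point"],.025 if q=="jar1" else .045).round(3))
```

```text
scene jar1 0.76 [196. 323.] 187 205 317 330 200 [0.606 0.221 0.025]
scene jar1 0.69 [186. 340.] 174 191 337 347 165 [0.584 0.299 0.025]
scene jar1 0.61 [182. 303.] 171 188 295 306 172 [0.517 0.203 0.025]
scene jar1 0.6 [161. 325.] 154 170 319 330 163 [0.446 0.335 0.025]
scene cap1 0.62 [176. 299.] 172 177 297 305 43 [0.507 0.194 0.045]
scene cap1 0.61 [190. 327.] 187 195 320 329 74 [0.609 0.23  0.045]
scene cap1 0.55 [160. 324.] 154 170 319 329 153 [0.464 0.316 0.045]
side jar1 0.85 [281. 244.] 267 290 237 250 297 [0.57  0.315 0.025]
side jar1 0.74 [293. 293.] 282 306 287 300 282 [0.452 0.324 0.025]
side jar1 0.65 [243. 241.] 237 258 232 245 242 [0.605 0.2   0.025]
side jar1 0.64 [250. 278.] 238 259 273 285 248 [0.507 0.203 0.025]
side jar1 0.35 [136. 243.] 120 149 240 251 282 [ 0.731 -0.331  0.025]
side cap1 0.53 [287. 297.] 282 296 288 301 164 [0.446 0.32  0.045]
side cap1 0.52 [243. 241.] 237 248 233 244 111 [0.6   0.219 0.045]
side cap1 0.46 [276. 241.] 267 279 236 248 132 [0.575 0.317 0.045]
```

The scene picture shows four jars, at about (row 180, col 301), (162, 325), (196, 323) and (183, 342). The tub is at (212, 241), the lid at (220, 115), the bottle at (265, 169), the pliers at (260, 277) and the ring box at (200, 382). The side picture shows the same four jars. I'll move above them for a closer look.

```bash
python3 -m inch '-.043 -.022 0 0 .0918;-.086 -.044 0 0 .0918;-.13 -.067 0 0 .0918;-.174 -.09 0 0 .0918;-.217 -.112 0 0 .0918'; python3 -m inch '-.043 -.022 0 0 0;-.086 -.044 0 0 0;-.13 -.067 0 0 0;-.174 -.09 0 0 0;-.216 -.111 0 0 0' 20; python3 -m inch '0 0 0 0 0;0 0 0 0 0'
cat > jars.py <<'E'
from h import *
np.set_printoptions(precision=4,suppress=True)
import sys
s=arm.observe();print(s["clock"],s["position"],s["force"])
cal=arm.get_calibration("wrist");save("wrist",sys.argv[1])
for q,z in(("cap1_top",.045),("jar1",0)):
    for d in arm.place_of("wrist",q):
        if d["conf"]>.3:
            a=at("wrist",d["point"],z,cal);print(q,round(d["conf"],2),np.round(d["point"]),a,"up10",at("wrist",d["point"],z+.01,cal)[:2])
E
python3 jars.py w1.png
```

```text
clock: 1.65
position: [0.3562, 0.4275, 0.405]
ee_rot: [0.455, 3.108, 0.001]
force: [0.5, 1.1, 0.3]
width: 1.003
gripper_force: 0.0
clock: 2.15
position: [0.5314, 0.259, 0.4051]
ee_rot: [0.456, 3.108, 0.0]
force: [0.6, 0.8, 0.3]
width: 0.613
gripper_force: 0.0
clock: 2.35
position: [0.5309, 0.2597, 0.4046]
ee_rot: [0.46, 3.108, -0.0]
force: [-0.3, 0.7, 0.1]
width: 0.437
gripper_force: 0.0
2.35 [0.5309 0.2597 0.4046] [-0.3334  0.6729  0.1246]
cap1_top 0.62 [189. 305.] [0.5729 0.3073 0.045 ] up10 [0.5694 0.3066]
jar1 0.91 [ 89. 286.] [0.4524 0.3222 0.    ] up10 [0.4524 0.3212]
jar1 0.87 [179. 304.] [0.5743 0.3129 0.    ] up10 [0.5711 0.3121]
jar1 0.72 [221. 250.] [0.6126 0.2244 0.    ] up10 [0.6084 0.2259]
jar1 0.63 [156. 208.] [0.5065 0.1987 0.    ] up10 [0.5051 0.2008]
```

View pics/w1.png

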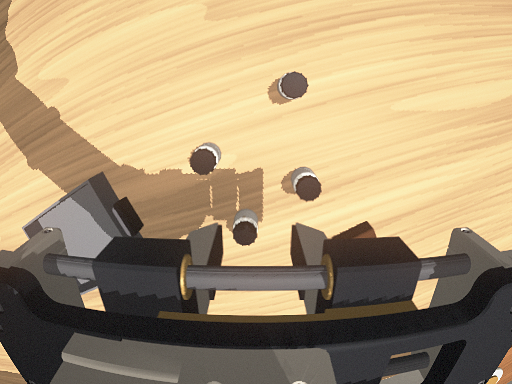

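The wrist view shows four jars, with caps at about (85, 293), (158, 204), (186, 308) and (230, 245). There is no fifth jar. I'll press each cap with the closed fingertips.

```bash
python3 -m inch '.047 .018 .03 0 0;.094 .036 .07 0 0;.094 .036 .115 0 0;.094 .036 .155 0 0;.094 .036 .155 0 0' 20; python3 -m inch '0 0 .01 0 0;0 0 .018 0 0;0 0 .024 0 0;0 0 .028 0 0;0 0 .029 0 0';python3 -m inch '0 0 0 0 0;0 0 0 0 0'
python3 - <<'E'
from h import *
save("wrist","w2.png");arm.observe()
E
```

```text
clock: 3.0
position: [0.4464, 0.3228, 0.2448]
ee_rot: [-0.447, -3.102, 0.011]
force: [-0.5, 0.1, 0.3]
width: 0.009
gripper_force: 0.0
clock: 3.5
position: [0.4515, 0.3227, 0.223]
ee_rot: [0.456, 3.106, 0.005]
force: [-3.5, -2.8, 27.2]
width: 0.008
gripper_force: 13.6
clock: 3.7
position: [0.4514, 0.3227, 0.2231]
ee_rot: [0.456, 3.106, 0.005]
force: [-2.3, -2.1, 16.7]
width: 0.006
gripper_force: 8.4
```

View pics/w2.png

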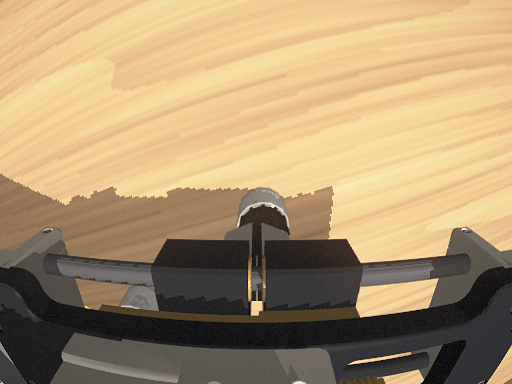

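The picture shows the fingertips seated on the cap at about (225, 265). The tip height is 45 mm and the force is 17–27 N, so this cap is home. Next come the other three.

```bash
python3 -m inch '0 0 -.03 0 0;-.04 .008 -.03 0 0;-.08 .016 -.03 0 0;-.119 .025 -.03 0 0;-.119 .025 -.03 0 0';python3 -m inch '0 0 .012 0 0;0 0 .019 0 0;0 0 .025 0 0;0 0 .029 0 0;0 0 .030 0 0';python3 -m inch '0 0 0 0 0;0 0 0 0 0'
```

```text
clock: 4.25
position: [0.5771, 0.3096, 0.2519]
ee_rot: [0.463, 3.101, 0.001]
force: [0.1, -1.4, 0.2]
width: 0.005
gripper_force: 0.0
clock: 4.75
position: [0.5708, 0.3128, 0.2231]
ee_rot: [-0.454, -3.109, -0.002]
force: [-10.4, -5.4, 34.8]
width: 0.002
gripper_force: 17.3
clock: 4.95
position: [0.5707, 0.3127, 0.2232]
ee_rot: [0.454, 3.109, 0.002]
force: [-8.3, -4.6, 25.9]
width: 0.003
gripper_force: 13.1
```

```bash
python3 -m inch '0 0 -.03 0 0;-.03 -.037 -.03 0 0;-.062 -.075 -.03 0 0;-.062 -.075 -.03 0 0;-.062 -.075 -.03 0 0';python3 -m inch '0 0 .012 0 0;0 0 .019 0 0;0 0 .025 0 0;0 0 .029 0 0;0 0 .0295 0 0';python3 -m inch '0 0 0 0 0;0 0 0 0 0'
python3 -m inch '0 0 -.03 0 0;.045 -.025 -.03 0 0;.093 -.052 -.03 0 0;.093 -.052 -.03 0 0;.093 -.052 -.03 0 0';python3 -m inch '0 0 .012 0 0;0 0 .019 0 0;0 0 .025 0 0;0 0 .029 0 0;0 0 .0295 0 0';python3 -m inch '0 0 0 0 0;0 0 0 0 0'
```

```text
clock: 5.45
position: [0.6093, 0.221, 0.2504]
ee_rot: [-0.46, -3.107, 0.001]
force: [-1.4, 0.8, -0.2]
width: 0.004
gripper_force: 0.0
clock: 5.95
position: [0.6091, 0.2245, 0.2232]
ee_rot: [0.452, 3.109, 0.004]
force: [-9.8, -0.5, 29.5]
width: 0.005
gripper_force: 14.4
clock: 6.15
position: [0.6089, 0.2244, 0.2233]
ee_rot: [0.452, 3.109, 0.004]
force: [-8.5, 0.4, 24.5]
width: 0.005
gripper_force: 12.3
clock: 6.65
position: [0.5036, 0.1997, 0.2509]
ee_rot: [-0.452, -3.107, 0.001]
force: [1.2, 0.0, -0.2]
width: 0.001
gripper_force: 0.0
clock: 7.15
position: [0.5065, 0.1997, 0.223]
ee_rot: [0.456, 3.107, 0.002]
force: [-6.1, -1.9, 29.5]
width: 0.002
gripper_force: 14.9
clock: 7.35
position: [0.5064, 0.1997, 0.223]
ee_rot: [0.456, 3.107, 0.002]
force: [-4.9, -1.5, 23.6]
width: 0.004
gripper_force: 11.8
```

```bash
python3 -m inch '0 0 -.04 0 .05;-.0 -.01 -.08 0 .05;-.01 -.04 -.12 0 .05;-.02 -.07 -.16 0 .05;-.0 -.096 -.19 0 .05'; python3 -m inch '0 0 0 0 .05;0 0 0 0 .05'
cat > tub.py <<'E'
from h import *
np.set_printoptions(precision=4,suppress=True)
import sys
cal=arm.get_calibration("wrist");save("wrist",sys.argv[1])
for q,z in(("cap1_top",.045),("jar1",0),("tub",0),("catch_a",.037),("lid_grip",.054),("lid",0)):
    for d in arm.place_of("wrist",q):
        if d["conf"]>.3: print(q,round(d["conf"],2),np.round(d["point"]),at("wrist",d["point"],z,cal))
E
python3 tub.py w3.png
```

```text
clock: 7.85
position: [0.4802, 0.1051, 0.4136]
ee_rot: [0.46, 3.104, 0.0]
force: [0.1, -0.2, 0.3]
width: 0.391
gripper_force: 0.0
clock: 8.05
position: [0.4781, 0.1072, 0.4121]
ee_rot: [0.457, 3.107, 0.002]
force: [0.2, 0.3, 0.1]
width: 0.532
gripper_force: 0.0
cap1_top 0.7 [190. 418.] [0.5698 0.3086 0.045 ]
jar1 0.96 [160. 327.] [0.5074 0.1989 0.    ]
jar1 0.92 [101. 401.] [0.4542 0.3269 0.    ]
jar1 0.87 [183. 405.] [0.5742 0.3106 0.    ]
jar1 0.66 [221. 357.] [0.6121 0.2245 0.    ]
tub 0.67 [239. 181.] [ 0.563  -0.0377  0.    ]
tub 0.41 [162. 340.] [0.5157 0.2161 0.    ]
catch_a 0.64 [226. 237.] [0.5505 0.0586 0.037 ]
catch_a 0.62 [239. 436.] [0.665  0.3393 0.037 ]
lid 0.71 [213.   7.] [ 0.4282 -0.3754  0.    ]
```

View pics/w3.png

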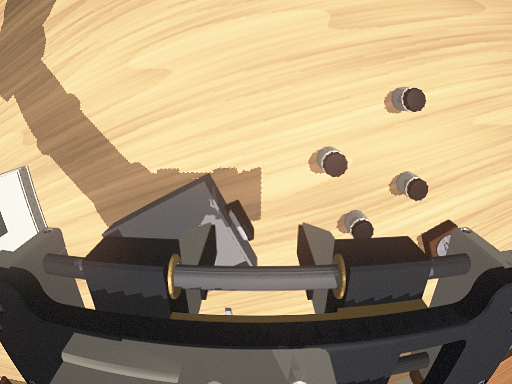

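The picture shows the four jars still upright where they were, at (160, 330), (100, 405), (185, 408) and (225, 357). A corner of the tub is at (176, 209) and the edge of the lid at (170, 25). I'll fit the tub and lid poses from the silhouettes.

```bash
cat > fit.py <<'E'
from h import *
from scipy.optimize import minimize
def fit(q,dims,x0,parts,cams=("scene","side")):
    M=[]
    for c in cams:
        arm.get_image(c);l=arm.silhouettes(c,q)
        if l:
            l=[d for d in l if d["conf"]>.4] or l[:1];print(q,c,l[0]["conf"],l[0]["region"].sum());M.append((c,arm.get_calibration(c),l[0]["region"]))
    def cost(p,M=M):
        t=0;C,S=np.cos(p[2]),np.sin(p[2])
        for c,cal,m in M:
            im=np.zeros((384,512),np.uint8)
            for(a,b,z0,z1,oy) in parts:
                P=[(p[0]+C*i*a/2-S*(oy+j*b/2),p[1]+S*i*a/2+C*(oy+j*b/2),z) for i in(-1,1) for j in(-1,1) for z in(z0,z1)]
                uv=np.array([proj(c,w,cal)[::-1] for w in P],np.float32)
                cv2.fillConvexPoly(im,(cv2.convexHull(uv)*16).astype(np.int32).reshape(-1,1,2),1,shift=4)
            t+=1-(m&(im>0)).sum()/(m|(im>0)).sum()
        return t/len(M)
    for ms in [M]+[[m] for m in M]:
        r=min((minimize(cost,[*x0[:2],y],args=(ms,),method="Nelder-Mead",options=dict(initial_simplex=[[x0[0],x0[1],y],[x0[0]+.015,x0[1],y],[x0[0],x0[1]+.015,y],[x0[0],x0[1],y+.15]],xatol=1e-4,fatol=1e-4)) for y in np.arange(-.6,.61,.3)+x0[2]),key=lambda r:r.fun)
        print([m[0] for m in ms],r.x.round(4),r.fun.round(3))
if __name__=="__main__":
    fit("tub",0,(.563,-.043,.24),[(.148,.178,0,.044,0),(.05,.008,0,.043,.105),(.05,.008,0,.043,-.105)])
    fit("lid",0,(.437,-.367,0),[(.160,.191,0,.028,0),(.048,.024,.028,.054,0)])
E
python3 fit.py
```

```text
tub scene 0.87 3241
tub side 0.77 2470
['scene', 'side'] [ 0.5652 -0.0371  0.1748] 0.048
['scene'] [ 0.5662 -0.0329  0.1747] 0.03
['side'] [ 0.5651 -0.0393  0.1784] 0.041
lid scene 0.68 2990
lid side 0.81 900
['scene', 'side'] [ 0.434  -0.3675 -0.1207] 0.241
['scene'] [ 0.4367 -0.3657 -0.1457] 0.073
['side'] [ 0.4254 -0.3695 -0.054 ] 0.398
```

```bash
python3 -m inch '0 .03 .03 -.12 .055;0 .06 .06 -.24 .055;0 .096 .10 -.36 .055;-.001 .096 .13 -.469 .055;-.001 .096 .15 -.469 .055'; python3 -m inch '0 0 0 0 .055;0 0 0 0 .055'
python3 - <<'E'
from h import *
np.set_printoptions(precision=4,suppress=True)
s=arm.observe();print(R.from_rotvec(s["ee_rot"]).as_matrix()[:2,:2],tool([.507,.199,.024]))
cal=arm.get_calibration("wrist");save("wrist","w4.png")
for d in arm.place_of("wrist","jar1"):
    if d["conf"]>.3: a=at("wrist",d["point"],0,cal);print(d["conf"],a,tool([a[0],a[1],.024]))
E
```

```text
clock: 9.3
position: [0.5059, 0.2003, 0.2592]
ee_rot: [0.289, -3.126, 0.0]
force: [0.3, -0.5, 0.1]
width: 0.601
gripper_force: 0.0
clock: 9.5
position: [0.5066, 0.199, 0.2621]
ee_rot: [0.278, -3.129, 0.0]
force: [0.3, 0.6, 0.5]
width: 0.599
gripper_force: 0.0
[[-0.9843 -0.1763]
 [-0.1763  0.9843]] [-0.0005 -0.      0.0791]
0.76 [0.6064 0.2242 0.    ] [-0.1018  0.0069  0.0804]
0.65 [0.454  0.3283 0.    ] [0.0299 0.1363 0.0802]
0.65 [0.5043 0.1995 0.    ] [0.003  0.0007 0.0802]
```

View pics/w4.png

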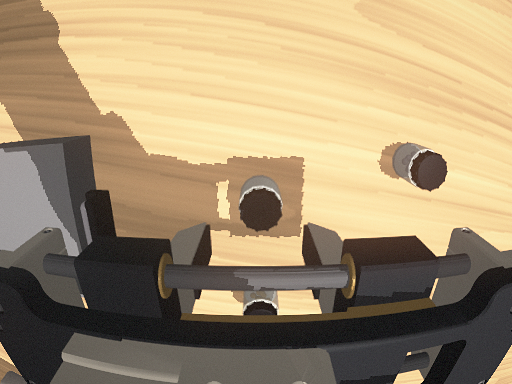

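The jar sits centred between the fingers at (205, 262), and the tub edges run parallel to the tool axes. Gripping it now.

```bash
python3 -m inch '0 0 .04 0 .055;0 0 .079 0 .055;0 0 .079 0 .055;0 0 .079 0 .02;0 0 .079 0 .02' 15; python3 -m inch '0 0 0 0 .02;0 0 0 0 .02;0 0 -.035 0 .02;0 0 -.07 0 .02'; python3 -m inch '.004 -.048 0 0 .02;.007 -.096 0 0 .02;.011 -.144 0 0 .02;.014 -.192 0 0 .02;.017 -.236 0 0 .02'; python3 -m inch '0 -.044 0 0 .02;0 -.044 0 0 .02;0 -.044 0 0 .02'
python3 - <<'E'
from h import *
np.set_printoptions(precision=4,suppress=True)
save("wrist","w5.png");print(tool([.5391,-.0802,.029]))
for d in arm.place_of("wrist","tub")+arm.place_of("wrist","catch_a"):print(d["conf"],d["point"],at("wrist",d["point"],.0),at("wrist",d["point"],.037))
E
```

```text
clock: 10.1
position: [0.5071, 0.1994, 0.1849]
ee_rot: [-0.279, 3.127, 0.002]
force: [-0.1, 1.0, -0.3]
width: 0.472
gripper_force: 0.0
clock: 10.5
position: [0.5059, 0.1989, 0.2538]
ee_rot: [0.279, -3.128, 0.001]
force: [0.9, 0.7, 0.2]
width: 0.367
gripper_force: 15.0
clock: 11.0
position: [0.5314, -0.0385, 0.2538]
ee_rot: [-0.278, 3.128, -0.001]
force: [0.3, 0.1, -0.1]
width: 0.369
gripper_force: 15.0
clock: 11.3
position: [0.5392, -0.0809, 0.2534]
ee_rot: [-0.274, 3.129, -0.0]
force: [0.1, 1.5, -1.4]
width: 0.368
gripper_force: 15.0
[ 0.0003 -0.001   0.0652]
0.83 [235.0, 300.9] [ 0.5662 -0.0335  0.    ] [ 0.5491 -0.0429  0.037 ]
0.72 [251.6, 421.1] [0.5671 0.0963 0.    ] [0.5499 0.0663 0.037 ]
```

View pics/w5.png

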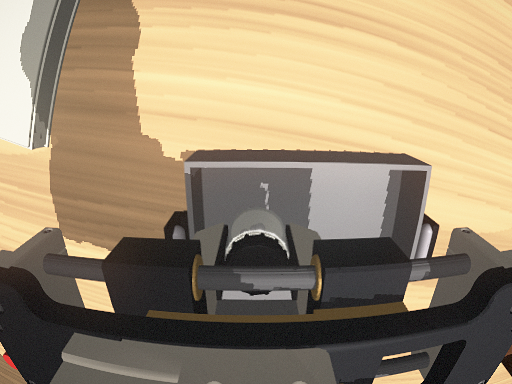

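The jar is held over the tub. The near rim corners are at about (163, 185) and (165, 431). I'll refine the tub pose from those corners.

Run:
```python
from h import *
a=at("wrist",(163,185),.044);b=at("wrist",(165,431),.044);d=b-a;y=np.arctan2(-d[0],d[1]);m=(a+b)/2
print(a,b,np.linalg.norm(d),"yaw",y,"centre",m+.074*np.array([np.cos(y),np.sin(y),0]))
for p in ((-.074,-.089),(-.074,.089)):
  c,s=np.cos(.175),np.sin(.175);print(proj("wrist",[.565+c*p[0]-s*p[1],-.037+s*p[0]+c*p[1],.044]))
```

```text
[ 0.50834772 -0.13199649  0.044     ] [0.47643069 0.04120247 0.044     ] 0.17611523033609344 yaw 0.1822351132470051 centre [ 0.56516384 -0.03198613  0.044     ]
(np.float64(160.6251255839339), np.float64(177.1948152010185))
(np.float64(164.316469794761), np.float64(427.3894440659533))
```

```bash
python3 -m inch '0 .002 .03 0 .02;0 .002 .055 0 .02;0 .002 .065 0 .02;0 .002 .065 0 .02;0 .002 .065 0 .044'; python3 -m inch '0 0 0 0 .044;0 0 0 0 .044;0 0 -.04 0 .044;0 0 -.075 0 .044;0 0 -.075 0 .055'
python3 - <<'E'
from h import *
np.set_printoptions(precision=4,suppress=True)
for n,p in dict(C=(.6095,.2235),D=(.572,.311),A=(.453,.324),P2=(.6041,-.0657),P3=(.5259,-.0023),P4=(.5909,.0092)).items(): print(n,tool([*p,.024]))
E
```

```text
clock: 11.95
position: [0.5391, -0.0766, 0.188]
ee_rot: [-0.282, 3.129, 0.0]
force: [0.2, -0.1, 0.8]
width: 0.415
gripper_force: 0.0
clock: 12.45
position: [0.5406, -0.0777, 0.2673]
ee_rot: [-0.278, 3.121, -0.002]
force: [0.9, -0.0, 0.4]
width: 0.529
gripper_force: 0.0
C [-0.1192  0.2847  0.0848]
D [-0.0978  0.3775  0.0844]
A [0.017  0.4113 0.0835]
P2 [-0.0627  0.001   0.0848]
P3 [0.003  0.0773 0.0842]
P4 [-0.063   0.0771  0.0847]
```

```bash
python3 -m inch '-.018 .044 0 0 .055;-.036 .088 0 0 .055;-.054 .131 0 0 .055;-.072 .174 0 0 .055;-.09 .217 0 0 .055'; python3 -m inch '-.014 .034 0 0 .055;-.029 .068 .0 0 .055;-.029 .068 .02 0 .055'
python3 - <<'E'
from h import *
np.set_printoptions(precision=4,suppress=True)
print(tool([.6095,.2235,.024]),tool([.6041,-.0657,.1]));save("wrist","w6.png")
for d in arm.place_of("wrist","jar1"):
    a=at("wrist",d["point"],0);print(d["conf"],d["point"],a,tool([a[0],a[1],.024]))
E
```

```text
clock: 12.95
position: [0.589, 0.1539, 0.2626]
ee_rot: [-0.279, 3.129, 0.0]
force: [-0.0, -0.3, -0.3]
width: 0.601
gripper_force: 0.0
clock: 13.25
position: [0.6061, 0.2316, 0.2445]
ee_rot: [-0.29, 3.123, 0.009]
force: [0.1, 0.7, -0.6]
width: 0.599
gripper_force: 0.0
[-0.0006 -0.0097  0.0615] [ 0.0576 -0.2926 -0.0164]
0.85 [182.0, 360.7] [0.5706 0.3037 0.    ] [0.0181 0.0835 0.0572]
0.81 [39.9, 404.2] [0.4494 0.3148 0.    ] [0.1354 0.1162 0.0576]
0.66 [201.5, 245.2] [0.6033 0.2154 0.    ] [ 0.0018 -0.0093  0.0572]
0.23 [195.5, 377.3] [0.5791 0.3218 0.    ] [0.0065 0.0998 0.0571]
```

```bash
python3 -m inch '0 0 0 0 .055;0 0 0 0 .055;0 0 .035 0 .055;0 0 .065 0 .055;0 0 .065 0 .055' 15; python3 -m inch '0 0 0 0 .02;0 0 0 0 .02;0 0 0 0 .02;0 0 -.035 0 .02;0 0 -.07 0 .02'
python3 - <<'E'
from h import *
np.set_printoptions(precision=4,suppress=True)
print(tool([.6041,-.0657,.029]))
E
```

```text
clock: 13.85
position: [0.6071, 0.2235, 0.179]
ee_rot: [-0.276, 3.125, 0.002]
force: [0.9, -0.2, 0.7]
width: 0.598
gripper_force: 0.0
clock: 14.35
position: [0.6049, 0.2236, 0.2476]
ee_rot: [0.279, -3.126, 0.002]
force: [1.4, 0.6, -1.1]
width: 0.368
gripper_force: 15.0
[ 0.0514 -0.2845  0.06  ]
```

```bash
python3 -m inch '.009 -.048 0 0 .02;.018 -.095 0 0 .02;.026 -.142 0 0 .02;.035 -.19 0 0 .02;.043 -.235 0 0 .02'; python3 -m inch '.009 -.05 0 0 .02;.009 -.05 0 0 .02;.009 -.05 0 0 .02;.009 -.05 .03 0 .02;.009 -.05 .05 0 .02';python3 - <<'E'
from h import *
np.set_printoptions(precision=4,suppress=True)
print(arm.observe()["position"],tool([.6041,-.0657,.0255]))
E
```

```text
clock: 14.85
position: [0.6043, -0.0173, 0.248]
ee_rot: [-0.278, 3.129, -0.001]
force: [1.5, -0.4, -1.6]
width: 0.367
gripper_force: 15.0
clock: 15.35
position: [0.6048, -0.0637, 0.197]
ee_rot: [-0.283, 3.128, 0.002]
force: [0.2, 0.0, -0.1]
width: 0.368
gripper_force: 15.0
[ 0.6048 -0.0637  0.197 ] [ 0.0011 -0.002   0.0125]
```

Next I'll release it, rise and carry on to D. D at (.572, .311) is 0.38 m away.

```bash
python3 -m inch '0 -.001 .012 0 .02;0 -.001 .013 0 .02;0 -.001 .013 0 .044;0 -.001 .013 0 .044;0 -.001 .013 0 .044'; python3 -m inch '0 0 -.04 0 .044;0 0 -.075 0 .044;0 0 -.075 0 .055;0 0 -.075 0 .055'
python3 - <<'E'
from h import *
np.set_printoptions(precision=4,suppress=True)
save("wrist","w7.png");print(tool([.572,.311,.024]))
E
```

```text
clock: 15.85
position: [0.6053, -0.0665, 0.1855]
ee_rot: [-0.279, 3.128, -0.0]
force: [-0.7, -0.4, -0.1]
width: 0.478
gripper_force: 0.0
clock: 16.25
position: [0.6053, -0.0666, 0.2611]
ee_rot: [-0.279, 3.126, -0.0]
force: [0.2, -0.2, -0.1]
width: 0.583
gripper_force: 0.0
[-0.0345  0.3774  0.0769]
```

View pics/w7.png

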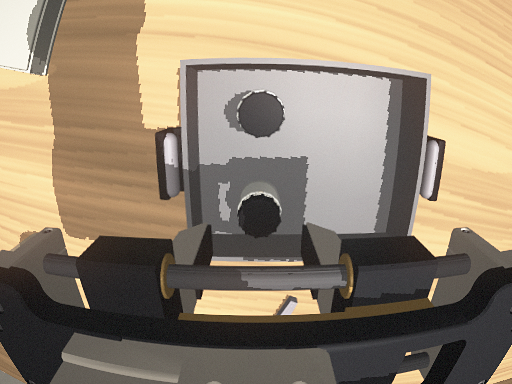

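The picture shows two jars upright in the tub, at (113, 261) and (213, 259). The catches are at (165, 168) and (168, 433). Next is jar D.

```bash
python3 -m inch '-.004 .047 0 0 .055;-.008 .094 0 0 .055;-.013 .141 0 0 .055;-.018 .188 0 0 .055;-.022 .236 0 0 .055'; python3 -m inch '-.004 .047 0 0 .055;-.008 .094 0 0 .055;-.0125 .141 0 0 .055;-.0125 .141 0 0 .055;-.0125 .141 0 0 .055'
python3 - <<'E'
from h import *
np.set_printoptions(precision=4,suppress=True)
save("wrist","w8.png");print(tool([.572,.311,.022]))
for d in arm.place_of("wrist","jar1"):
    a=at("wrist",d["point"],0);print(d["conf"],d["point"],a,tool([a[0],a[1],.022]))
E
```

```text
clock: 16.8
position: [0.5841, 0.1711, 0.2585]
ee_rot: [0.279, -3.127, 0.001]
force: [0.9, -0.1, -0.1]
width: 0.597
gripper_force: 0.0
clock: 17.3
position: [0.5711, 0.312, 0.2582]
ee_rot: [0.284, -3.127, 0.001]
force: [0.3, 0.1, -0.1]
width: 0.599
gripper_force: 0.0
[-0.0008  0.0013  0.0774]
0.79 [58.2, 303.9] [0.4525 0.3249 0.    ] [0.1148 0.0372 0.0778]
0.65 [198.9, 258.7] [0.5743 0.3104 0.    ] [-0.0026  0.0015  0.0777]
0.5 [49.2, 316.6] [0.4428 0.3336 0.    ] [0.1228 0.0474 0.0778]
```

```bash
python3 -m inch '-.001 0 .04 0 .055;-.001 0 .076 0 .055;-.001 0 .076 0 .055;-.001 0 .076 0 .02;-.001 0 .076 0 .02' 15; python3 -m inch '0 0 0 0 .02;0 0 0 0 .02;0 0 -.035 0 .02;0 0 -.07 0 .02;0 0 -.07 0 .02'; python3 -m inch '.005 -.048 0 0 .02;.011 -.096 0 0 .02;.017 -.144 0 0 .02;.022 -.192 0 0 .02;.028 -.24 0 0 .02'; python3 -m inch '.007 -.06 0 0 .02;.007 -.06 0 0 .02;.007 -.06 0 0 .02;.007 -.06 .03 0 .02;.007 -.06 .05 0 .02';python3 - <<'E'
from h import *
np.set_printoptions(precision=4,suppress=True)
print(arm.observe()["position"],tool([.5909,.0092,.0275]))
E
```

```text
clock: 17.9
position: [0.5736, 0.3097, 0.1845]
ee_rot: [-0.277, 3.129, -0.0]
force: [-0.7, 0.6, 0.5]
width: 0.474
gripper_force: 0.0
clock: 18.4
position: [0.5747, 0.3116, 0.2591]
ee_rot: [-0.279, 3.122, 0.006]
force: [0.1, -0.3, -0.7]
width: 0.37
gripper_force: 15.0
clock: 18.9
position: [0.5878, 0.0678, 0.2536]
ee_rot: [-0.28, 3.129, -0.0]
force: [0.7, 0.1, -0.2]
width: 0.366
gripper_force: 15.0
clock: 19.4
position: [0.5916, 0.0116, 0.2028]
ee_rot: [-0.283, 3.128, 0.002]
force: [0.3, 0.4, -0.1]
width: 0.364
gripper_force: 15.0
[0.5916 0.0116 0.2028] [ 0.0012 -0.0025  0.0163]
```

```bash
python3 -m inch '0 -.001 .012 0 .02;0 -.001 .0145 0 .02;0 -.001 .0145 0 .044;0 -.001 .0145 0 .044;0 -.001 .0145 0 .044'; python3 -m inch '0 0 -.04 0 .044;0 0 -.075 0 .044;0 0 -.075 0 .055;0 0 -.075 0 .055'
python3 - <<'E'
from h import *
np.set_printoptions(precision=4,suppress=True)
print(tool([.453,.325,.022]))
E
```

```text
clock: 19.9
position: [0.5923, 0.0088, 0.1897]
ee_rot: [-0.28, 3.128, 0.0]
force: [-0.7, -0.8, 0.5]
width: 0.48
gripper_force: 0.0
clock: 20.3
position: [0.5924, 0.0084, 0.2654]
ee_rot: [-0.279, 3.127, 0.0]
force: [0.1, 0.2, -0.2]
width: 0.583
gripper_force: 0.0
[0.0817 0.3363 0.0841]
```

```bash
python3 -m inch '.011 .046 0 0 .055;.022 .092 0 0 .055;.034 .138 0 0 .055;.045 .184 0 0 .055;.056 .23 0 0 .055'; python3 -m inch '.011 .046 0 0 .055;.022 .092 0 0 .055;.0257 .106 0 0 .055;.0257 .106 0 0 .055;.0257 .106 0 0 .055'
python3 - <<'E'
from h import *
np.set_printoptions(precision=4,suppress=True)
save("wrist","w9.png");print(tool([.453,.325,.022]))
for d in arm.place_of("wrist","jar1"):
    a=at("wrist",d["point"],0);print(d["conf"],d["point"],a,tool([a[0],a[1],.022]))
E
```

```text
clock: 20.8
position: [0.4947, 0.2261, 0.2632]
ee_rot: [0.279, -3.128, 0.001]
force: [1.4, -0.4, -0.1]
width: 0.601
gripper_force: 0.0
clock: 21.3
position: [0.4522, 0.3236, 0.2634]
ee_rot: [0.279, -3.128, 0.003]
force: [0.4, 0.1, 0.5]
width: 0.601
gripper_force: 0.0
[-0.0009  0.0024  0.0826]
0.62 [196.8, 260.7] [0.4548 0.326  0.    ] [-0.0025  0.0033  0.0827]
```

```bash
python3 -m inch '-.001 .002 .04 0 .055;-.001 .002 .08 0 .055;-.001 .002 .081 0 .055;-.001 .002 .081 0 .02;-.001 .002 .081 0 .02' 15; python3 -m inch '0 0 0 0 .02;0 0 0 0 .02;0 0 -.035 0 .02;0 0 -.07 0 .02;0 0 -.07 0 .02'; python3 -m inch '-.002 -.048 0 0 .02;-.004 -.096 0 0 .02;-.006 -.144 0 0 .02;-.008 -.192 0 0 .02;-.01 -.24 0 0 .02'; python3 -m inch '-.002 -.048 0 0 .02;-.004 -.0945 0 0 .02;-.004 -.0945 0 0 .02;-.004 -.0945 .03 0 .02;-.004 -.0945 .05 0 .02';python3 - <<'E'
from h import *
np.set_printoptions(precision=4,suppress=True)
print(arm.observe()["position"],tool([.5259,-.0023,.0275]))
E
```

```text
clock: 21.9
position: [0.4533, 0.326, 0.1842]
ee_rot: [-0.277, 3.129, -0.0]
force: [-0.1, 0.1, 1.0]
width: 0.479
gripper_force: 0.0
clock: 22.4
position: [0.454, 0.3277, 0.2579]
ee_rot: [-0.279, 3.123, 0.007]
force: [0.2, 1.1, -0.3]
width: 0.365
gripper_force: 15.0
clock: 22.9
position: [0.505, 0.0904, 0.2533]
ee_rot: [-0.28, 3.129, 0.0]
force: [0.9, 0.3, -0.9]
width: 0.366
gripper_force: 15.0
clock: 23.4
position: [0.5255, -0.0004, 0.2024]
ee_rot: [-0.277, 3.129, 0.0]
force: [-0.1, 0.4, -0.3]
width: 0.37
gripper_force: 15.0
[ 0.5255 -0.0004  0.2024] [ 0.     -0.0019  0.0159]
```

```bash
python3 -m inch '0 -.001 .012 0 .02;0 -.001 .0145 0 .02;0 -.001 .0145 0 .044;0 -.001 .0145 0 .044;0 -.001 .0145 0 .044'; python3 -m inch '0 0 -.04 0 .044;0 0 -.08 0 .044;-.02 -.03 -.12 0 .06;-.05 -.06 -.15 0 .06;-.07 -.06 -.17 0 .06';python3 -m inch '0 0 0 0 .06;0 0 0 0 .06'
python3 tub.py w10.png
```

```text
clock: 23.9
position: [0.5262, -0.0009, 0.1891]
ee_rot: [-0.28, 3.128, 0.0]
force: [0.4, 0.1, 0.4]
width: 0.476
gripper_force: 0.0
clock: 24.4
position: [0.6068, -0.052, 0.3619]
ee_rot: [-0.271, 3.126, -0.004]
force: [0.8, -0.1, -1.1]
width: 0.646
gripper_force: 0.0
clock: 24.6
position: [0.6054, -0.0474, 0.3588]
ee_rot: [-0.28, 3.129, 0.0]
force: [-0.7, -0.3, -0.7]
width: 0.652
gripper_force: 0.0
cap1_top 0.91 [173. 313.] [0.5897 0.0087 0.045 ]
jar1 0.97 [168. 308.] [0.594  0.0124 0.    ]
jar1 0.89 [106. 238.] [ 0.5385 -0.0811  0.    ]
jar1 0.74 [11. 45.] [ 0.4334 -0.3694  0.    ]
jar1 0.57 [167. 243.] [ 0.6071 -0.0639  0.    ]
jar1 0.56 [107. 308.] [ 0.5242 -0.0025  0.    ]
tub 0.8 [135. 272.] [ 0.5634 -0.037   0.    ]
catch_a 0.78 [146. 178.] [ 0.5869 -0.1353  0.037 ]
catch_a 0.67 [146. 367.] [0.55   0.0631 0.037 ]
lid_grip 0.9 [ 3. 20.] [ 0.4332 -0.3686  0.054 ]
lid 0.75 [11. 46.] [ 0.4333 -0.3688  0.    ]
```

View pics/w10.png

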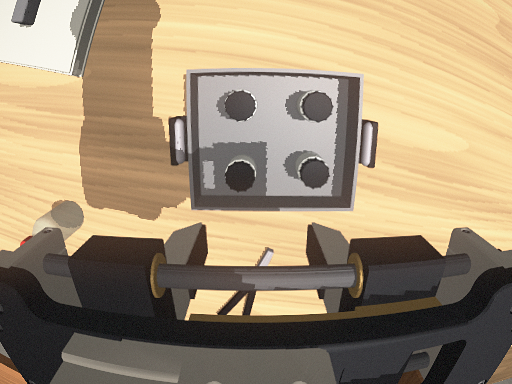

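The picture shows all four jars upright in the tub, at (105, 240), (105, 315), (173, 240) and (172, 312). The rim corners are at (71, 188), (74, 364), (210, 190) and (209, 354). Next I'll work out the tub pose and move over the lid.

```bash
python3 - <<'E'
from h import *
np.set_printoptions(precision=4,suppress=True)
P=np.array([at("wrist",p,.044)[:2] for p in((71,188),(74,364),(210,190),(209,354))]);print(P,P.mean(0))
d=P[1]-P[0]+P[3]-P[2];e=P[2]-P[0]+P[3]-P[1];print(np.arctan2(-d[0],d[1]),np.linalg.norm(d)/2,np.arctan2(e[1],e[0]),np.linalg.norm(e)/2)
E
python3 -m inch '.03 -.038 0 0 .06;.06 -.076 0 0 .06;.09 -.114 0 0 .06;.12 -.153 0 0 .06;.15 -.191 0 0 .06';python3 -m inch '.03 -.038 0 .1 .06;.06 -.076 0 .2 .06;.073 -.093 0 .32 .06;.073 -.093 0 .32 .06;.073 -.093 0 .32 .06';python3 -m inch '0 0 0 0 .06'
python3 tub.py w11.png
```

```text
[[ 0.5079 -0.1339]
 [ 0.4766  0.0395]
 [ 0.6522 -0.1125]
 [ 0.6197  0.0642]] [ 0.5641 -0.0357]
0.18035488373209 0.17792868571781234 0.15890345151902371 0.14548462100821202
clock: 25.45
position: [0.4904, -0.2637, 0.3587]
ee_rot: [-0.28, 3.129, -0.0]
force: [0.4, -1.1, -0.2]
width: 0.653
gripper_force: 0.0
clock: 25.95
position: [0.4363, -0.3664, 0.3585]
ee_rot: [-0.221, -3.134, -0.001]
force: [0.3, 1.7, 0.4]
width: 0.657
gripper_force: 0.0
clock: 26.05
position: [0.4372, -0.3653, 0.3585]
ee_rot: [0.217, 3.134, 0.002]
force: [-0.1, 0.5, 0.2]
width: 0.654
gripper_force: 0.0
jar1 0.73 [212. 459.] [ 0.5392 -0.0785  0.    ]
jar1 0.71 [197. 496.] [0.5275 0.0013 0.    ]
jar1 0.7 [232. 498.] [0.5931 0.0188 0.    ]
tub 0.62 [222. 477.] [ 0.5634 -0.0376  0.    ]
catch_a 0.71 [260. 440.] [ 0.5872 -0.131   0.037 ]
lid_grip 0.98 [177. 256.] [ 0.4329 -0.3651  0.054 ]
lid 0.73 [236. 496.] [0.5998 0.0178 0.    ]
lid 0.6 [164. 252.] [ 0.4317 -0.3699  0.    ]
lid 0.5 [258. 438.] [ 0.612 -0.108  0.   ]
```

View pics/w11.png

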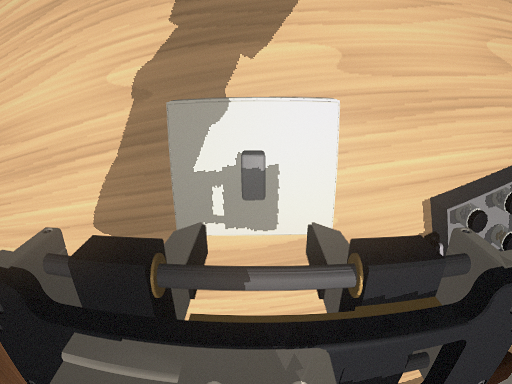

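The lid lies square to the gripper. Its bar is at (175, 254), with the lid's corners at about (100, 168), (99, 339), (235, 177) and (235, 334).

Run:
```python
from h import *
np.set_printoptions(precision=4,suppress=True)
P=np.array([at("wrist",p,.028)[:2] for p in((101,168),(100,339),(235,177),(235,334))]);print(P,P.mean(0))
d=P[1]-P[0]+P[3]-P[2];e=P[2]-P[0]+P[3]-P[1];print(np.arctan2(-d[0],d[1]),np.linalg.norm(d)/2,np.arctan2(e[1],e[0]),np.linalg.norm(e)/2)
m=R.from_rotvec(arm.observe()["ee_rot"]).as_matrix();print("tool yaw",np.arctan2(-m[0,1],m[1,1]),tool([.433,-.3655,.05]))
a=at("wrist",(199,254),.054);print("bar far end",a, "bar near end",at("wrist",(151,253),.054))
```

```text
[[ 0.3431 -0.4484]
 [ 0.3679 -0.2691]
 [ 0.4971 -0.4713]
 [ 0.5233 -0.2858]] [ 0.4328 -0.3686]
-0.138760987809612 0.1841951242493885 -0.12745461918391757 0.15591821699363526
tool yaw -0.1408568258062346 [0.0037 0.0003 0.1497]
bar far end [ 0.4553 -0.372   0.054 ] bar near end [ 0.4062 -0.3659  0.054 ]
```

```bash
python3 -m inch '.004 -.001 .04 0 .06;.004 -.001 .08 0 .06;.004 -.001 .12 0 .06;.004 -.001 .145 0 .06;.004 -.001 .1485 0 .06' 40;python3 -m inch '0 0 0 0 .01;0 0 0 0 .01;0 0 0 0 .01;0 0 0 0 .01;0 0 0 0 .01'
python3 - <<'E'
from h import *
np.set_printoptions(precision=4,suppress=True)
s=arm.observe();print(s["position"],tool([.432,-.367,.05]))
cal=arm.get_calibration("wrist");save("wrist","w12.png")
for q,z in(("lid_grip",.054),("lid",0)):
    for d in arm.place_of("wrist",q):
        if d["conf"]>.3: a=at("wrist",d["point"],z,cal);print(q,round(d["conf"],2),np.round(d["point"]),a,tool([a[0],a[1],.05]))
E
```

```text
clock: 26.9
position: [0.4313, -0.3662, 0.2073]
ee_rot: [-0.222, -3.129, -0.004]
force: [-0.1, -0.3, -0.0]
width: 0.652
gripper_force: 0.0
clock: 27.4
position: [0.4324, -0.3673, 0.211]
ee_rot: [0.222, 3.132, -0.001]
force: [-0.1, -2.0, 0.6]
width: 0.269
gripper_force: 0.8
[ 0.4324 -0.3673  0.211 ] [0.0007 0.0003 0.002 ]
lid_grip 0.74 [258. 260.] [ 0.4327 -0.3661  0.054 ] [0.0001 0.0013 0.002 ]
lid 0.71 [218. 254.] [ 0.4321 -0.3695  0.    ] [ 0.0002 -0.0022  0.002 ]
```

View pics/w12.png

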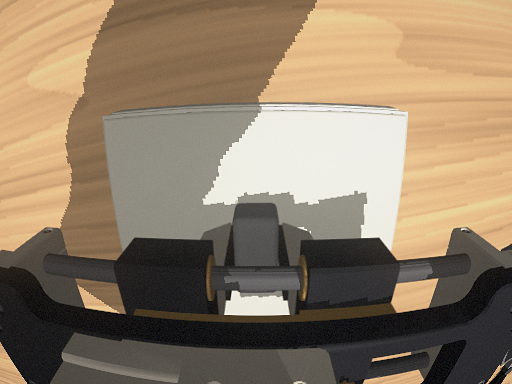

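The bar is between the fingers at (235, 257). The lid's near corners are at (117, 103) and (113, 407). From those I'll get the lid's pose in the tool frame.

```bash
python3 -m inch '0 0 0 0 .01;0 0 0 0 .01;0 0 0 0 .01'
python3 - <<'E'
from h import *
np.set_printoptions(precision=4,suppress=True)
c=[tool([*at("wrist",p,.028)[:2],.05]) for p in((117,103),(113,407))];d=c[1]-c[0]
print(c,np.arctan2(-d[0],d[1]),np.linalg.norm(d[:2]))
m=R.from_rotvec(arm.observe()["ee_rot"]).as_matrix();print("tool yaw",np.arctan2(-m[0,1],m[1,1]))
E
```

```text
clock: 27.85
position: [0.4324, -0.3673, 0.211]
ee_rot: [0.222, 3.133, -0.001]
force: [-0.0, 1.0, 7.2]
width: 0.257
gripper_force: 40.0
[array([ 0.0751, -0.092 ,  0.002 ]), array([0.0773, 0.0887, 0.0019])] -0.01229921281660622 0.1806573336321845
tool yaw -0.14137743274625897
```

```bash
python3 -m inch '0 0 -.02 0 .01;0 0 -.05 0 .01;0 0 -.09 0 .01;-.01 .04 -.09 0 .01;-.02 .082 -.09 0 .01'; python3 -m inch '-.01 .042 0 0 .01;-.02 .084 0 0 .01;-.031 .126 0 0 .01;-.041 .168 0 0 .01;-.051 .21 0 0 .01'; python3 -m inch '-.0136 .054 0 -.08 .01;-.0136 .054 0 -.17 .01;-.0136 .054 0 -.25 .01;-.0136 .054 0 -.318 .01;-.0136 .054 0 -.318 .01'; python3 -m inch '0 0 0 0 .01;0 0 0 0 .01;0 0 0 0 .01'
python3 - <<'E'
from h import *
np.set_printoptions(precision=4,suppress=True)
m=R.from_rotvec(arm.observe()["ee_rot"]).as_matrix();print("tool yaw",np.arctan2(-m[0,1],m[1,1]),tool([.565,-.036,.08]));save("wrist","w13.png")
save("side","side2.png")
E
```

```text
clock: 28.35
position: [0.4635, -0.2894, 0.3016]
ee_rot: [0.229, 3.131, -0.002]
force: [1.8, 1.0, -2.4]
width: 0.263
gripper_force: 39.9
clock: 28.85
position: [0.544, -0.0864, 0.3002]
ee_rot: [-0.223, -3.133, -0.0]
force: [0.3, -0.2, -2.1]
width: 0.258
gripper_force: 39.9
clock: 29.35
position: [0.5647, -0.0365, 0.3001]
ee_rot: [0.278, -3.129, -0.0]
force: [-0.8, 0.5, -2.8]
width: 0.255
gripper_force: 39.9
clock: 29.65
position: [0.5648, -0.0366, 0.3002]
ee_rot: [0.275, -3.129, -0.0]
force: [-0.1, -0.1, -1.5]
width: 0.253
gripper_force: 39.9
tool yaw 0.17500286329395132 [-0.0003  0.0006  0.0612]
```

View pics/w13.png

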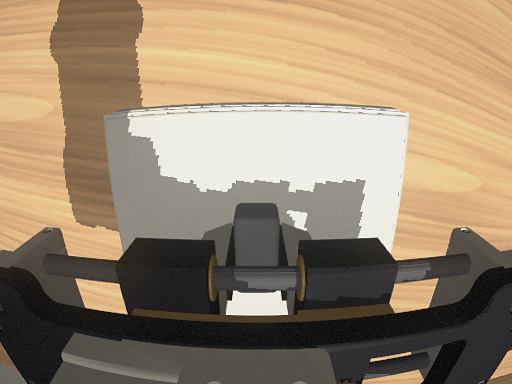

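The lid is held as before and its near edge is square in the view at (108, 255). It hides the tub, so I'll lower it gently and watch the force.

```bash
python3 -m inch '0 .001 .02 0 .01;0 .001 .035 0 .01;0 .001 .042 0 .01;0 .001 .042 0 .01;0 .001 .044 0 .01'; python3 -m inch '0 0 .001 0 .01;0 0 .002 0 .01;0 0 .003 0 .01;0 0 .004 0 .01;0 0 .004 0 .01'
python3 - <<'E'
from h import *
s=arm.observe();print(s["position"],s["force"],s["ft_torque"])
E
```

```text
clock: 30.25
position: [0.5651, -0.0356, 0.2568]
ee_rot: [-0.276, 3.129, -0.0]
force: [-0.1, 0.1, -2.2]
width: 0.256
gripper_force: 39.9
clock: 30.75
position: [0.5648, -0.0356, 0.2523]
ee_rot: [-0.276, 3.129, 0.0]
force: [0.5, -0.4, -1.0]
width: 0.261
gripper_force: 39.9
[ 0.56479679 -0.03562706  0.25232345] [ 0.45782625 -0.44629612 -0.97972906] [0.09050911 0.00829905 0.00024762]
```

```bash
python3 -m inch '0 0 .002 0 .01;0 0 .004 0 .01;0 0 .006 0 .01;0 0 .007 0 .01;0 0 .008 0 .01'; python3 -m inch '0 0 .001 0 .01;0 0 .002 0 .01;0 0 .003 0 .01;0 0 .003 0 .01;0 0 .003 0 .01'
python3 - <<'E'
from h import *
s=arm.observe();print(s["position"],s["force"],s["ft_torque"])
E
```

```text
clock: 31.25
position: [0.5651, -0.0357, 0.2443]
ee_rot: [-0.276, 3.128, -0.0]
force: [1.3, 0.2, 0.7]
width: 0.257
gripper_force: 39.9
clock: 31.75
position: [0.5645, -0.0358, 0.2412]
ee_rot: [0.276, -3.129, 0.0]
force: [-0.9, -1.9, -0.3]
width: 0.257
gripper_force: 39.9
[ 0.56453291 -0.03577911  0.24117737] [-0.85135548 -1.90405549 -0.33500681] [-0.7560092  -0.11530504 -0.05107806]
```

```bash
python3 -m inch '0 0 0 0 .05;0 0 0 0 .05;0 0 -.02 0 .05;0 0 -.05 0 .0;0 0 -.05 0 .0'; python3 -m inch '0 0 0 0 0;0 0 0 0 0;0 0 .01 0 0;0 0 .016 0 0;0 0 .020 0 0' 20;python3 -m inch '0 0 .003 0 0;0 0 .006 0 0;0 0 .008 0 0;0 0 .009 0 0;0 0 .01 0 0';python3 -m inch '0 0 .0005 0 0;0 0 .0005 0 0'
```

```text
clock: 32.25
position: [0.566, -0.0353, 0.2945]
ee_rot: [-0.276, 3.124, 0.0]
force: [1.4, -0.4, 0.5]
width: 0.391
gripper_force: 0.0
clock: 32.75
position: [0.5642, -0.0356, 0.2696]
ee_rot: [0.276, -3.127, -0.0]
force: [0.0, 0.2, 0.2]
width: 0.01
gripper_force: 0.0
clock: 33.25
position: [0.5647, -0.0356, 0.2622]
ee_rot: [-0.276, 3.129, 0.0]
force: [-6.8, 0.4, 21.9]
width: 0.006
gripper_force: 10.8
clock: 33.45
position: [0.5646, -0.0356, 0.2623]
ee_rot: [-0.276, 3.129, 0.0]
force: [-6.6, 0.4, 17.2]
width: 0.006
gripper_force: 8.4
```

The fingertips stopped at a height of 84 mm, which is the bar top with the lid home, under about 20 N. I'll back off and verify.

```bash
python3 -m inch '0 0 -.04 0 0;0 0 -.08 0 0;-.03 0 -.11 0 0;-.05 0 -.13 0 0;-.05 0 -.13 0 0';python3 -m inch '0 0 0 0 0;0 0 0 0 0';python3 tub.py w14.png;python3 - <<'E'
from h import *
import cv2
a=cv2.imread("pics/w14.png");im=arm.get_image("side")[:,:,::-1]
b=cv2.resize(im[150:230,220:320],(500,400),interpolation=cv2.INTER_CUBIC)
cv2.imwrite("pics/both.png",np.hstack([cv2.resize(a[:300,100:450],(300,257)),cv2.resize(b,(321,257))]))
E
```

```text
clock: 33.95
position: [0.6165, -0.0261, 0.3942]
ee_rot: [-0.277, 3.122, -0.0]
force: [0.1, 0.4, 0.3]
width: 0.005
gripper_force: 0.0
clock: 34.15
position: [0.613, -0.0271, 0.3895]
ee_rot: [0.276, -3.127, -0.0]
force: [0.4, 0.1, -1.1]
width: 0.003
gripper_force: 0.0
catch_a 0.79 [130. 169.] [ 0.5831 -0.1354  0.037 ]
catch_a 0.79 [133. 340.] [0.5523 0.0597 0.037 ]
lid_grip 0.59 [132. 256.] [ 0.5674 -0.0356  0.054 ]
lid 0.93 [127. 256.] [ 0.5677 -0.0357  0.    ]
```

View pics/both.png

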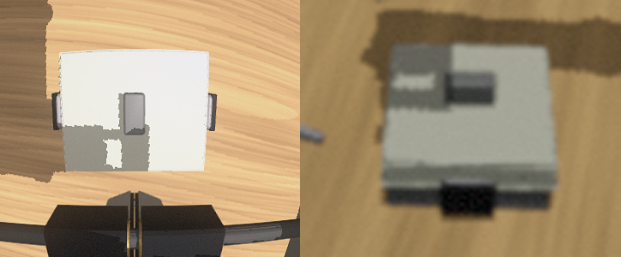

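The left half shows the lid square on the tub with both catches symmetric, at about (110, 57) and (110, 211) in the crop. The right half shows it level, with an even gap above the walls. I'm handing it in.

```bash
python3 -c "
from cell import arm
print(arm.sign_off())"
```

```text
the job is handed in; nothing more can be done
None
```

I pressed all four jars' caps home, stood the jars upright in the tub, pressed the lid down until the bar stopped at its fully-home height, and handed the job in at about 34 s; the hand-in returned no verdict.

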